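# Turn the cover plate over against the tipping stop

### The arm

A 7-joint arm with a two-finger parallel gripper is mounted at the origin on the work surface. World frame = base frame: x ahead of the robot, y to its left, z up, the work surface at z = 0. Lengths are in m, angles in rad, forces in N, time in s.
With the tool pointing down it reaches from about 0.35 to 0.9 m from the base axis. Payload 8.1 kg.
Tool frame: the origin (TCP) lies on the centre line of the jaws, within the pads' length; the fingertips stand 19 mm ahead of it and the grasp point (between the pads) is the TCP; z points along the fingers, y is the direction in which the jaws open and shut (so a half turn about z gives the same grasp; the last joint's range is limited). The gripper opens to 92 mm and grips with 3 to 60 N. Pads are 19 mm wide; open, the fingers measure 130 mm over their backs; the gripper's body (75 mm by 190 mm) begins 47 mm behind the grasp point.
Start: joints at [-1.34, 0.434, 0.025, 1.573, -0.012, 1.134, -0.075], TCP at [0.205, 0.591, 0.246] pointing down, gripper open.
Joint ranges: [-2.62, 2.62], [-0.44, 2.09], [-1.27, 1.32], [0.08, 2.57], [-1.32, 4.46], [0.12, 2], [-2.74, 2.74]. Speed limits (rad/s): [2.22, 2.22, 3.01, 3.01, 3.14, 3.14, 3.14].

### API

Orientations are given as a rotation vector (axis times angle).
In Python, from cell import monitor, imaging, workorder, outline_of gives the robot as it stands.
- The arm moves only by the tool move_arm, never from a script. Its argument "series" is a list of rows, each a list of 6 numbers: the shift along the world's x, y, z in cm, then the turn, a rotation vector about the world's x, y, z in degrees. A call has 1 to 8 rows; each row shifts and turns the commanded pose from where the row before left it; what a row does not reach is not made up. A row lasts 1/10 s, in which the tool goes at most 50 mm and 8.59 degrees, less where a joint would pass 70% of its speed; a pose out of reach is approached as far as the arm can. A call with a gripper value outside its range is refused whole. "grip" is the opening, from 0 (shut) to 1 (fully open), set as the call begins (left out, the last holds). The fingers move at their own pace and stop on an object; "force" is the grip in N (left out, the last holds). Time passes only in rows, so rows that do not move let the fingers close. It gives the time, the measured TCP pose, the force and the opening at its end, in the units of the state.
- monitor.observe(): the state, without advancing time (a new reading comes with each control period).
- imaging.get_image(name): name is "scene" or "side" or "wrist"; returns a dict with "color" (400x640x3 uint8, red, green, blue), "fx", "fy", "cx", "cy" (pixels), "rvec" (rotation vector, rad) and "tvec" (3), from world to camera coordinates, as OpenCV has them; the wrist camera has in their place "mount" (4x4, takes a point from camera to tool coordinates, whose origin is the TCP and whose axes are the flange's). Camera axes: x right, y down, z forward; pixel columns grow to the right and rows downward; lengths in m; the calibration is good to about 2 mm. A picture is of the moment at which its call begins: read the wrist's pose just before it. There is no depth.
- workorder.sign_off(): hands the job in, once; it reports no verdict.
Trained networks look in the newest picture that a camera, given by its name, has taken for a name from the list of things; names that differ only in an ending like _2 or _b are one class to them, and where a whole thing is asked for, a point or a joint stands for the part that bears it (a point fixed in the world has none). Each returns a list of dicts, best first, with "p" (0 to 1); they miss things now and then, are a little off and sometimes report something else, mostly with a low value. They report only what shows in the picture. A call takes as long as a camera call. They do not tell look-alikes from the thing itself.
- outline_of(camera, thing): "mask" (400x640 bool, what is visible of it) and "rect" ([left, top, width, height] in pixels, round what is visible of it).
The state is a dict: "clock": time; "joints": joint angles; "dq": joint speeds; "joint_efforts": joint torques, N m; "position": TCP position; "ee_rot": TCP orientation; "force": force on the tool from outside, world axes, zero at the start; "ft_torque": the same for the moment, N m; "width": opening from 0.0 (shut) to 1.0 (fully open).
Only numpy, scipy, OpenCV 4.12 (cv2) and the standard library are available. Lean on these libraries where they do the work, as an engineer would, in place of code of your own. Each camera call takes 0.05 s, during which the arm holds its last target. There are 200 camera calls.

### The job

Turn the blue cover plate over without picking it up: push it along the bench against the sloping face of the white stop until it rides up and leans there, then push its top edge back over so that it falls towards the robot. Leave it lying flat on the bench in front of the stop with its bright bare-metal face up. Do not lift or carry the plate, and leave the pin rack, the dial gauge and the steel block where they are.

Things in the scene. Friction and masses are not known exactly. Their poses are not given: they have to be found in the camera images.
- plate: Loose aluminium plate 90 x 70 x 8 mm, about 135 g, dark holes. One broad face blue (up at the start), the other bright metal. Origin at its centre (4 mm up when flat); x along the 90 mm length, y along the 70 mm width, z out of the blue face. At the start its +x end points at the stop within 17 degrees of square, some 10 to 75 mm short of the stop's foot line.
- edge_a (a point): Middle of the plate's -x end (the 70 mm end away from the stop at the start), half-way through the thickness; axes as the plate's.
- edge_b (a point): Middle of the plate's +x end (the end nearest the stop at the start), half-way through the thickness; axes as the plate's.
- stop: White plastic wedge fixed to the bench, 170 mm wide (y), 60 mm deep (x), 50 mm high. Its front is a smooth slippery ramp at 60 degrees from horizontal. Origin at the middle of the foot line, where ramp meets bench; x is level, into the wedge, away from the robot; z up. Behind the ramp's top edge (x = 29 mm) the top is flat to x = 60 mm; a steel tab 6 mm high juts out behind to x = 70 mm.
- pin_rack: Loose dark steel block 45 x 65 x 30 mm with three upright pins, 58 mm high in all, 0.5 kg; beside the work. Origin at the centre of its underside, z up. Leave alone.
- dial: Loose dial gauge lying on its back, yellow face up, 56 mm across, 23 mm high, with thin stems to about 57 mm on its +x side and 47 mm on its -x side, 0.2 kg; beside the work. Origin at the centre of its underside, z up. Leave alone.
- block: Loose steel block with holes, 50 x 75 x 25 mm, 0.7 kg; beyond the stop and to one side. Origin at the centre of its underside, z up. Leave alone.
- ramp_top (a point): Middle of the stop's top front edge, 50 mm up; axes as the stop's. A plate pushed at bench height rides up the ramp, then leans on it at 60 degrees by itself, lower end at the foot line, upper end about 30 mm above this edge and overhanging the flat top by about 16 mm, with free space behind it for a finger. Pushed from behind past upright it falls flat towards the robot.
Not all that is in view belongs to the job. Leave any brown look-alike of the plate alone.

How it is judged:
On the way:
1. the plate leans against the stop's ramp, tipped up more than 45 degrees with its blue face towards the robot (angle between plate's own z axis and vertical between 0.785 and 1.45 rad and contact force between plate and stop above 0.05 N and z of edge_b in the frame of stop above 0.05 m), for 0.2 s.
At the end, for the whole second after the job is handed in: The plate lies flat on the bench (within 4.5 degrees, centre under 8 mm high), bright face up, at rest, its centre 20 to 200 mm in front of the stop's foot line and within 100 mm of the stop's middle sideways; pin rack, dial gauge and block within 15 mm of where they stood (angle between plate's own z axis and vertical above 3.06 rad and height (world z) of plate below 0.008 m and linear speed of plate below 0.01 m/s and x of plate in the frame of stop between -0.2 and -0.02 m and y of plate in the frame of stop between -0.1 and 0.1 m and distance of each of pin_rack, dial, block from where it was at the start of the episode below 0.015 m); the robot touches nothing.
It fails at once if the plate is lifted: both its ends are more than 25 mm above the bench (height (world z) of each of edge_a, edge_b above 0.025 m).
It fails at once if the pin rack is moved by more than 15 mm or tipped (distance of pin_rack from where it was at the start of the episode above 0.015 m or angle between pin_rack's own z axis and vertical above 0.3 rad).
It fails at once if the dial gauge is moved by more than 15 mm or tipped (distance of dial from where it was at the start of the episode above 0.015 m or angle between dial's own z axis and vertical above 0.3 rad).
It fails at once if the steel block is moved by more than 15 mm or tipped (distance of block from where it was at the start of the episode above 0.015 m or angle between block's own z axis and vertical above 0.3 rad).
It also fails if it takes over 51 s, if anything falls off the work surface, if the arm or the gripper's body presses on something with over 40 N, if the wrist force passes 120 N, or if a joint passes its speed limit or range.

## Working session

There is one attempt and no reset: what is moved stays moved. The work goes in short steps, Python scripts to look and compute and a tool call to move; the robot and the scene stay as the last step left them, time stands still between calls to the robot, and variables do not carry over. Pictures are saved under pics/ and viewed, about 8 in all and at most 12, crops included, and the job is handed in when it is done.

Besides the shell and the picture viewer there is one more tool, called as name([rows], argument=value, ...), one row to a line, values as JSON. move_arm: Moves the arm, as the interface text tells. Its arguments: {"type":"object","properties":{"series":{"type":"array"},"grip":{"type":"number"},"force":{"type":"number"}},"required":["series"]}

```bash
mkdir -p pics; ls; cat > h.py <<'E'
import numpy as np, cv2
from cell import monitor, imaging, workorder, outline_of
def ray(im,uv,z=0.0):
    R,_=cv2.Rodrigues(np.array(im["rvec"],float)); t=np.array(im["tvec"],float).ravel()
    d=np.array([(uv[0]-im["cx"])/im["fx"],(uv[1]-im["cy"])/im["fy"],1.])
    c=-R.T@t; d=R.T@d
    return c+d*(z-c[2])/d[2]
def save(im,n): cv2.imwrite("pics/"+n,cv2.cvtColor(im["color"],cv2.COLOR_RGB2BGR))
def proj(im,P):
    K=np.array([[im["fx"],0,im["cx"]],[0,im["fy"],im["cy"]],[0,0,1.]])
    return cv2.projectPoints(np.array(P,float).reshape(-1,1,3),np.array(im["rvec"],float),np.array(im["tvec"],float),K,None)[0].reshape(-1,2)
E
python3 - <<'E'
from h import *
s=monitor.observe(); print(s["clock"],s["position"],s["ee_rot"],s["force"])
for c in ("scene","side"):
    im=imaging.get_image(c); save(im,c+"0.png")
    for n,z in (("plate",.008),("stop",0.02),("pin_rack",.03),("dial",.02),("block",.025)):
        for o in outline_of(c,n)[:3]:
            if o["p"]<.2: continue
            m=o["mask"].astype(np.uint8); cs=max(cv2.findContours(m,0,2)[0],key=cv2.contourArea)
            q=cv2.boxPoints(cv2.minAreaRect(cs)); ap=cv2.approxPolyDP(cs,6,True)[:,0]
            print(c,n,round(o["p"],2),o["rect"],[(tuple(map(int,p)),ray(im,p,z)[:2].round(3).tolist()) for p in ap])
E
```

```text
pics
0.0 [0.20466679 0.59003939 0.24495149] [-5.21998971e-01 -3.09777304e+00  2.39328267e-03] [-0.07133487 -0.05151032  0.06901436]
scene plate 0.86 [186.1, 183.5, 42.8, 19.2] [((189, 195), [0.769, -0.316]), ((216, 201), [0.732, -0.237]), ((227, 188), [0.673, -0.274]), ((201, 183), [0.712, -0.351])]
scene plate 0.83 [315.6, 166.2, 38.0, 15.6] [((315, 172), [0.43, -0.168]), ((335, 183), [0.432, -0.08]), ((350, 176), [0.372, -0.078]), ((331, 164), [0.361, -0.171])]
scene plate 0.79 [340.7, 203.7, 43.7, 23.3] [((383, 217), [0.463, 0.128]), ((373, 204), [0.436, 0.07]), ((342, 210), [0.516, 0.033]), ((350, 225), [0.549, 0.094])]
scene stop 0.89 [238.8, 186.1, 42.8, 52.9] [((239, 189), [0.661, -0.228]), ((245, 218), [0.73, -0.1]), ((263, 236), [0.742, -0.008]), ((283, 229), [0.69, 0.003]), ((250, 187), [0.633, -0.216])]
scene pin_rack 0.78 [297.8, 220.6, 19.2, 33.3] [((309, 222), [0.634, 0.036]), ((299, 229), [0.67, 0.041]), ((299, 254), [0.731, 0.112]), ((315, 253), [0.703, 0.134]), ((318, 230), [0.64, 0.076])]
scene dial 0.58 [243.1, 170.7, 17.5, 12.4] [((264, 172), [0.553, -0.257]), ((2
[... 580 characters left out ...]
02])]
side plate 0.97 [378.2, 150.9, 24.4, 17.0] [((384, 147), [0.469, -0.321]), ((379, 161), [0.48, -0.236]), ((400, 166), [0.416, -0.221]), ((403, 150), [0.409, -0.314])]
side stop 0.56 [280.1, 150.4, 46.1, 52.6] [((315, 153), [0.676, -0.226]), ((282, 178), [0.741, -0.081]), ((284, 197), [0.714, 0.001]), ((302, 201), [0.664, 0.008]), ((324, 174), [0.629, -0.121])]
side pin_rack 0.85 [275.5, 200.9, 31.7, 34.9] [((298, 204), [0.668, 0.034]), ((275, 217), [0.712, 0.092]), ((285, 234), [0.673, 0.145]), ((306, 222), [0.634, 0.096])]
side dial 0.6 [329.0, 143.7, 26.9, 14.6] [((330, 151), [0.632, -0.246]), ((343, 159), [0.587, -0.209]), ((358, 153), [0.546, -0.25]), ((351, 145), [0.573, -0.293])]
```

```bash
python3 - <<'E'
import cv2,numpy as np
a=cv2.imread("pics/scene0.png")[130:300,170:410]; b=cv2.imread("pics/side0.png")[120:290,250:450]
a=cv2.resize(a,None,fx=2.35*.7*2/1,fy=2.35*.7*2) if 0 else cv2.resize(a,(410*1,290)); b=cv2.resize(b,(340,290))
o=np.zeros((600,800,3),np.uint8)
A=cv2.resize(cv2.imread("pics/scene0.png")[150:285,180:400],(489,300)); B=cv2.resize(cv2.imread("pics/side0.png")[130:265,260:420],(356,300))
o[:300,:489]=A; o[300:,:356]=B
cv2.imwrite("pics/v1.png",o)
E
```

```text
(no output)
```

View pics/v1.png

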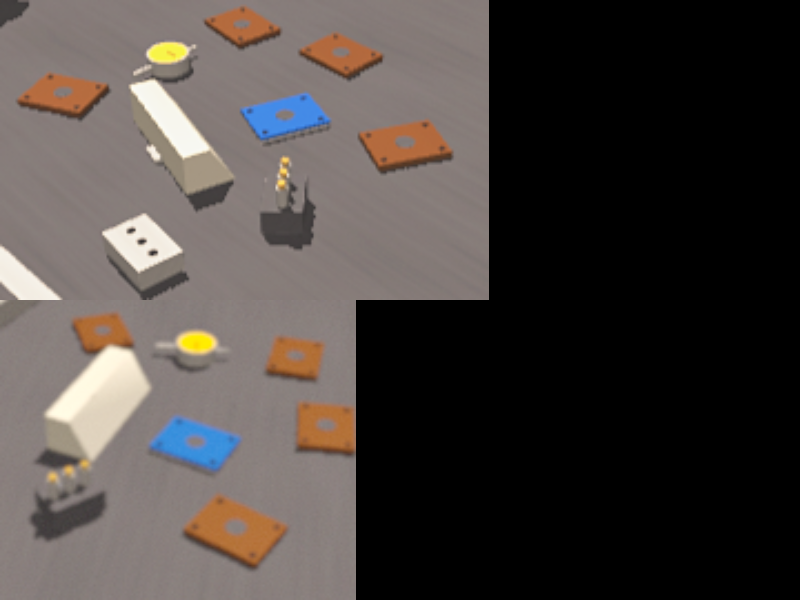

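The one blue plate is at scene crop (285,117) (full image about (308,202)) and side (347,194). The brown look-alikes surround it. The stop's ramp faces the plate, with the pin rack on the +y side and the dial on the -y side. Next I'll fit the stop and plate poses to silhouettes in both cameras.

```bash
cat >> h.py <<'E'
from scipy.optimize import minimize
STOP=[(np.array([[x,y,z] for x,z in((0,0),(.029,.05),(.06,.05),(.06,0)) for y in(-.085,.085)]))]
PLATE=[np.array([[x,y,z] for x in(-.045,.045) for y in(-.035,.035) for z in(0,.008)])]
def place(P,q):
    c,s=np.cos(q[2]),np.sin(q[2]); return P@np.array([[c,s,0],[-s,c,0],[0,0,1]])+[q[0],q[1],0]
def sil(im,Ps,q):
    m=np.zeros((1600,2560),np.uint8)
    for P in Ps: cv2.fillConvexPoly(m,cv2.convexHull(((proj(im,place(P,q))+.5)*4).round().astype(np.int32)),1)
    return cv2.resize(m.astype(np.float32),(640,400),interpolation=cv2.INTER_AREA)
def fit(ims,masks,Ps,q0):
    f=lambda q:np.mean([1-np.minimum(a,m).sum()/np.maximum(a,m).sum() for a,m in((sil(i,Ps,q),m) for i,m in zip(ims,masks))])
    best=None
    for d in(-.3,0,.3):
        S=np.array(q0)+[0,0,d]; sx=np.vstack([S,S+[.02,0,0],S+[0,.02,0],S+[0,0,.2]])
        r=minimize(f,S,method="Nelder-Mead",options=dict(initial_simplex=sx,maxiter=120))
        if best is None or r.fun<best.fun: best=r
    return best.x,best.fun
def blue(im):
    a=im["color"].astype(int); return ((a[...,2]>a[...,0]+40)&(a[...,2]>a[...,1]+15)).astype(np.float32)
E
python3 - <<'E'
from h import *
ims=[imaging.get_image(c) for c in("scene","side")]
ms=[outline_of(c,"stop")[0]["mask"].astype(np.float32) for c in("scene","side")]
mb=[blue(i) for i in ims]
for k in(0,1): print(np.argwhere(mb[k]).min(0),np.argwhere(mb[k]).max(0),mb[k].sum())
q,f=fit(ims,ms,STOP,[.66,-.1,-.3]);print("stop",q,f)
for k in(0,1): print(fit(ims[k:k+1],ms[k:k+1],STOP,[.66,-.1,-.3]))
# blue: top face only
T=[PLATE[0][PLATE[0][:,2]>0]]
p,g=fit(ims,mb,T,[.554,-.057,-.3]);print("plate",p,g)
for k in(0,1): print(fit(ims[k:k+1],mb[k:k+1],T,[.554,-.057,-.3]))
c,s=np.cos(q[2]),np.sin(q[2]);d=p[:2]-q[:2];print("in stop",c*d[0]+s*d[1],-s*d[0]+c*d[1],np.degrees(p[2]-q[2]))
o=[]
for im,mm in zip(ims,((160,270,180,400),(130,240,250,430))):
    v=im["color"][...,::-1].copy(); v=cv2.resize(v,None,fx=4,fy=4)
    for P,Q in((STOP[0],q),(PLATE[0],p)):
        w=((proj(im,place(P,Q))+.5)*4).round().astype(int)
        for x in w: cv2.circle(v,tuple(map(int,x)),3,(0,0,255),-1)
    a=v[mm[0]*4:mm[1]*4,mm[2]*4:mm[3]*4]; o.append(cv2.resize(a,(540,270) if len(o)==0 else (491,300)))
O=np.zeros((580,560,3),np.uint8);O[:270,:540]=o[0];O[275:575,:491]=o[1];cv2.imwrite("pics/v2.png",O)
E
```

```text
[ 28 288] [212 639] 1991.0
[182 327] [206 367] 586.0
stop [ 0.65019129 -0.09385361 -0.25750779] 0.06071433424949646
(array([ 0.64912972, -0.09551836, -0.25373552]), np.float64(0.06274551153182983))
(array([ 0.65146962, -0.09283543, -0.24694136]), np.float64(0.036649227142333984))
plate [ 0.55409643 -0.05901058 -0.33327251] 0.46056708693504333
(array([ 0.55375624, -0.06085198, -0.32636977]), np.float64(0.7731128931045532))
(array([ 0.55411445, -0.05912838, -0.33045525]), np.float64(0.14192163944244385))
in stop -0.10179990801501343 0.009221572416955492 -4.340998637071813
```

View pics/v2.png

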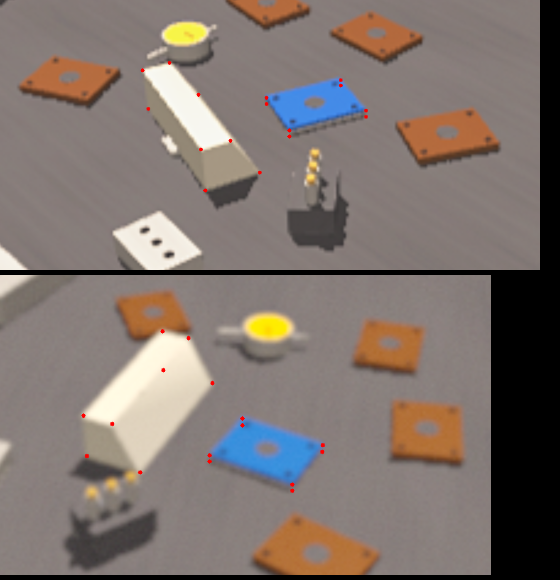

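The fits agree in both views to about 2 mm. The stop's foot is at (0.650,-0.094), yaw -14.8°. The plate is at (0.554,-0.059), with its near end about 57 mm short of the foot. I'll go behind the plate with the fingers partly open so that they push square.

move_arm([
  [1.77, -3.94, 0, 0, 0, 0.5],
  [1.77, -3.94, 0, 0, 0, 0.5],
  [1.77, -3.94, 0, 0, 0, 0.5],
  [1.77, -3.94, 0, 0, 0, 0.5],
  [1.77, -3.94, 0, 0, 0, 0.5],
  [1.77, -3.94, 0, 0, 0, 0.5],
  [1.77, -3.94, 0, 0, 0, 0.5],
  [1.77, -3.94, 0, 0, 0, 0.5],
], grip=0.3)

```text
clock: 1.6
position: [0.3469, 0.2737, 0.246]
ee_rot: [0.413, 3.114, 0.001]
force: [0.8, 0.9, 0.6]
width: 0.353
```

move_arm([
  [1.77, -3.94, 0, 0, 0, 0.3],
  [1.77, -3.94, 0, 0, 0, 0],
  [1.77, -3.94, 0, 0, 0, 0],
  [1.77, -3.94, 0, 0, 0, 0],
  [1.77, -3.94, 0, 0, 0, 0],
  [1.77, -3.94, 0, 0, 0, 0],
  [1.77, -3.94, 0, 0, 0, 0],
  [1.77, -3.94, 0, 0, 0, 0],
])

```text
clock: 2.4
position: [0.4886, -0.0415, 0.2461]
ee_rot: [0.405, 3.115, 0.001]
force: [1.2, -0.0, 0.6]
width: 0.298
```

move_arm([
  [0, 0, 0, 0, 0, 0],
  [0, 0, 0, 0, 0, 0],
  [0, 0, 0, 0, 0, 0],
])

```text
clock: 2.7
position: [0.4877, -0.0387, 0.2456]
ee_rot: [-0.403, -3.115, -0.001]
force: [-0.5, 0.7, 0.2]
width: 0.306
```

move_arm([
  [0, 0, -4, 0, 0, 0],
  [0, 0, -4, 0, 0, 0],
  [0, 0, -4, 0, 0, 0],
  [0, 0, -4, 0, 0, 0],
  [0, 0, -3, 0, 0, 0],
  [0, 0, -1.5, 0, 0, 0],
  [0, 0, -1.0, 0, 0, 0],
  [0, 0, 0, 0, 0, 0],
])

```text
clock: 3.5
position: [0.4873, -0.0387, 0.03]
ee_rot: [-0.403, -3.114, -0.0]
force: [-0.8, -0.9, 0.8]
width: 0.298
```

```bash
python3 - <<'E'
from h import *
s=monitor.observe();print(s["clock"],s["position"],s["force"])
A=imaging.get_image("scene")["color"][150:260,230:390,::-1];B=imaging.get_image("side")["color"][130:240,260:420,::-1]
cv2.imwrite("pics/v3.png",cv2.resize(np.hstack([A,B]),(800,275),interpolation=cv2.INTER_CUBIC))
E
```

```text
3.5 [ 0.48734511 -0.0387211   0.03001422] [-0.75295721 -0.91203506  0.83207228]
```

View pics/v3.png

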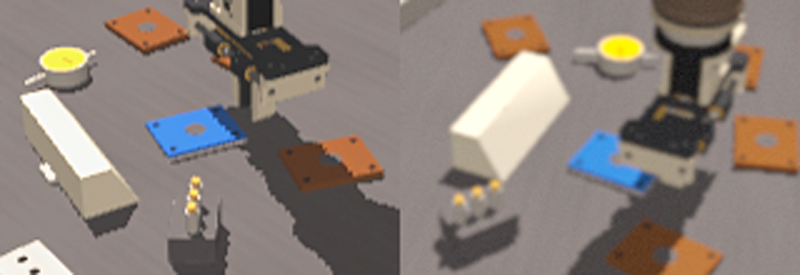

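move_arm([
  [0, 0, -0.9, 0, 0, 0],
  [0.97, -0.25, 0, 0, 0, 0],
  [1.45, -0.38, 0, 0, 0, 0],
  [1.45, -0.38, 0, 0, 0, 0],
  [1.45, -0.38, 0, 0, 0, 0],
  [0.97, -0.25, 0, 0, 0, 0],
  [0.48, -0.13, 0, 0, 0, 0],
  [0, 0, 0, 0, 0, 0],
])

```text
clock: 4.4
position: [0.5561, -0.0578, 0.0217]
ee_rot: [0.406, 3.115, -0.0]
force: [-0.3, 1.0, -0.8]
width: 0.302
```

```bash
python3 - <<'E'
from h import *
s=monitor.observe();print(s["clock"],s["position"],s["force"])
A=imaging.get_image("scene")["color"][150:260,230:390,::-1];B=imaging.get_image("side")["color"][130:240,260:420,::-1]
cv2.imwrite("pics/v4.png",cv2.resize(np.hstack([A,B]),(800,275),interpolation=cv2.INTER_CUBIC))
E
```

```text
4.4 [ 0.55608464 -0.05777098  0.02173226] [-0.30426766  0.95568148 -0.83134785]
```

View pics/v4.png

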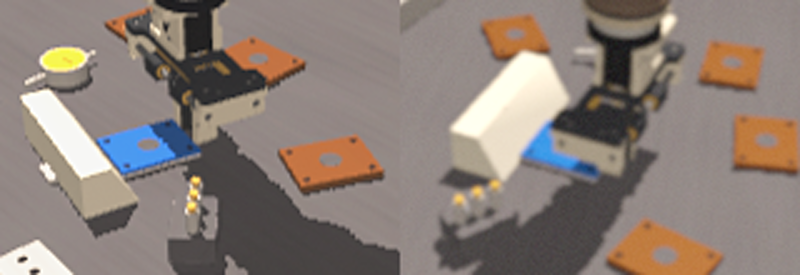

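move_arm([
  [0.48, -0.13, 0, 0, 0, 0],
  [0.68, -0.18, 0, 0, 0, 0],
  [0.68, -0.18, 0, 0, 0, 0],
  [0.68, -0.18, 0, 0, 0, 0],
  [0.68, -0.18, 0, 0, 0, 0],
  [0.68, -0.18, 0, 0, 0, 0],
  [0.68, -0.18, 0, 0, 0, 0],
  [0.48, -0.13, 0, 0, 0, 0],
])

```text
clock: 5.3
position: [0.607, -0.0713, 0.0218]
ee_rot: [0.406, 3.115, -0.0]
force: [-0.4, 0.4, -0.2]
width: 0.3
```

```bash
python3 - <<'E'
from h import *
s=monitor.observe();print(s["clock"],s["position"],s["force"])
A=imaging.get_image("scene")["color"][150:260,230:390,::-1];B=imaging.get_image("side")["color"][130:240,260:420,::-1]
cv2.imwrite("pics/v5.png",cv2.resize(np.hstack([A,B]),(800,275),interpolation=cv2.INTER_CUBIC))
E
```

```text
5.3 [ 0.60699327 -0.07125562  0.02178463] [-0.40710888  0.42110214 -0.18934519]
```

View pics/v5.png

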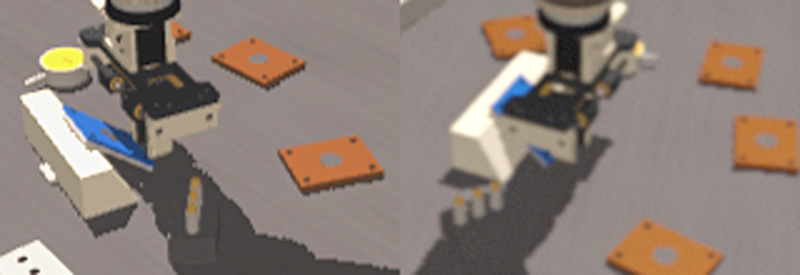

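move_arm([
  [0.48, -0.13, -0.08, 0, 0, 0],
  [0.48, -0.13, 0, 0, 0, 0],
  [0.48, -0.13, 0, 0, 0, 0],
  [0.48, -0.13, 0, 0, 0, 0],
  [0.48, -0.13, 0, 0, 0, 0],
  [0.3, -0.08, 0, 0, 0, 0],
  [0.15, -0.04, 0, 0, 0, 0],
  [0, 0, 0, 0, 0, 0],
])

```text
clock: 6.2
position: [0.6348, -0.0788, 0.0209]
ee_rot: [0.405, 3.115, -0.0]
force: [0.2, 0.0, -0.7]
width: 0.302
```

```bash
python3 - <<'E'
from h import *
s=monitor.observe();print(s["clock"],s["position"],s["force"])
A=imaging.get_image("scene")["color"][150:260,230:390,::-1];B=imaging.get_image("side")["color"][130:240,260:420,::-1]
cv2.imwrite("pics/v6.png",cv2.resize(np.hstack([A,B]),(800,275),interpolation=cv2.INTER_CUBIC))
E
```

```text
6.2 [ 0.63484187 -0.0787882   0.02094908] [ 0.24583367  0.04665711 -0.70809317]
```

View pics/v6.png

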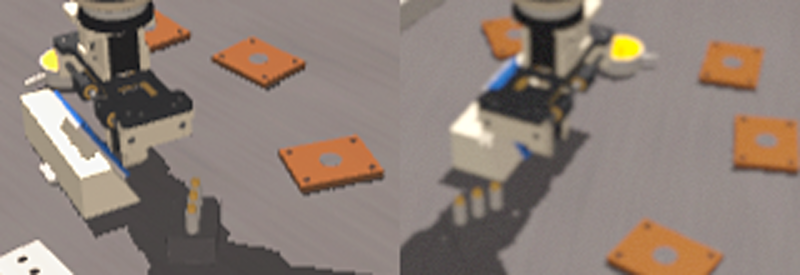

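The plate is nearly flush on the ramp. I'll push the last 2 mm, hold, back off and rise.

move_arm([
  [0.15, -0.04, 0, 0, 0, 0],
  [0.1, -0.03, 0, 0, 0, 0],
  [0, 0, 0, 0, 0, 0],
  [0, 0, 0, 0, 0, 0],
])

```text
clock: 6.7
position: [0.6361, -0.0791, 0.0208]
ee_rot: [-0.405, -3.113, -0.0]
force: [-4.9, 1.8, 2.5]
width: 0.301
```

move_arm([
  [-0.3, 0.08, 0, 0, 0, 0],
  [-1, 0.26, 0, 0, 0, 0],
  [-2, 0.52, 0, 0, 0, 0],
  [-3, 0.8, 0, 0, 0, 0],
  [-2, 0.5, 2, 0, 0, 0],
  [0, 0, 4, 0, 0, 0],
  [0, 0, 4, 0, 0, 0],
  [0, 0, 4, 0, 0, 0],
], grip=0)

```text
clock: 7.5
position: [0.5535, -0.0578, 0.1626]
ee_rot: [0.406, 3.115, 0.0]
force: [0.7, -0.6, -0.4]
width: 0.001
```

```bash
python3 - <<'E'
from h import *
s=monitor.observe();print(s["clock"],s["position"],s["force"])
q=[.6502,-.0939,-.2575]
ims=[imaging.get_image(c) for c in("scene","side")]
# plate leaning model, in stop frame, at y offset
bt=lambda y:np.array([[0,-.035+y,0],[0,.035+y,0],[.045,.035+y,.078],[.045,-.035+y,.078],[-.007,-.035+y,.004],[-.007,.035+y,.004],[.038,.035+y,.082],[.038,-.035+y,.082]])
o=[]
for im,(r,c) in zip(ims,((150,230),(130,260))):
    v=cv2.resize(im["color"][...,::-1],None,fx=4,fy=4)
    for p in proj(im,place(bt(.012),q)): cv2.circle(v,tuple(int(x) for x in (p+.5)*4),2,(0,0,255),-1)
    o.append(v[r*4:r*4+440,c*4+40:c*4+440])
cv2.imwrite("pics/v7.png",np.hstack(o))
E
```

```text
7.5 [ 0.55350839 -0.05775568  0.1625564 ] [ 0.72688416 -0.57348745 -0.42728779]
```

View pics/v7.png

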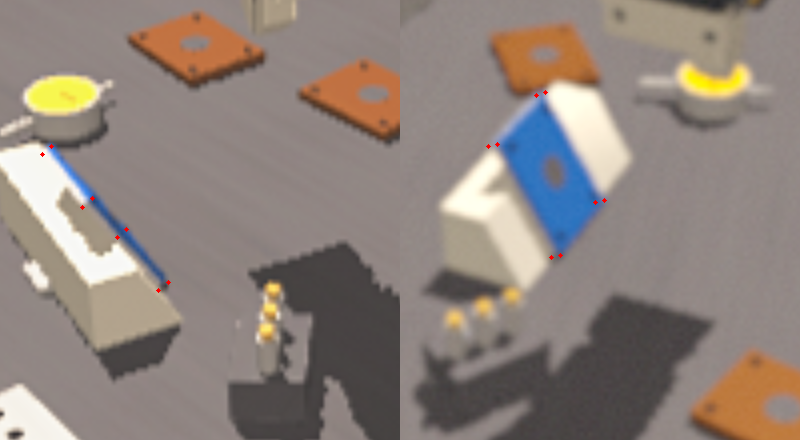

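The plate leans flush on the ramp, blue face towards the robot (side crop (550,165)), and it matches the 60° model dots to within 3 mm. Next I'll go over the top and down behind the upper edge.

move_arm([
  [3.4, -0.9, 0, 0, 0, 0],
  [3.4, -0.9, 0, 0, 0, 0],
  [3.4, -0.9, 0, 0, 0, 0],
  [3.4, -0.9, 0, 0, 0, 0],
  [3.4, -0.9, 0, 0, 0, 0],
  [0, 0, 0, 0, 0, 0],
  [0, 0, -4, 0, 0, 0],
  [0, 0, -3.9, 0, 0, 0],
])

```text
clock: 8.4
position: [0.7244, -0.1029, 0.0815]
ee_rot: [0.405, 3.113, 0.0]
force: [-0.4, 0.5, -1.5]
width: 0.007
```

move_arm([
  [-0.5, 0.13, 0, 0, 0, 0],
  [-0.48, 0.13, 0, 0, 0, 0],
])

```text
clock: 8.6
position: [0.713, -0.1, 0.0818]
ee_rot: [-0.405, -3.114, 0.0]
force: [0.3, -1.2, 0.3]
width: 0.01
```

```bash
python3 - <<'E'
from h import *
s=monitor.observe();print(s["clock"],s["position"],s["force"])
A=imaging.get_image("scene")["color"][150:260,200:360,::-1];B=imaging.get_image("side")["color"][130:240,260:420,::-1]
cv2.imwrite("pics/v8.png",cv2.resize(np.hstack([A,B]),(800,275),interpolation=cv2.INTER_CUBIC))
E
```

```text
8.6 [ 0.71304907 -0.09997574  0.08183003] [ 0.31020688 -1.16226494  0.26469547]
```

View pics/v8.png

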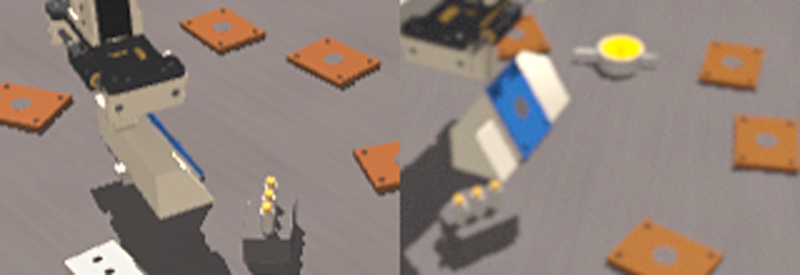

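Finger is behind the upper edge, about 6 mm off. Now pushing it back over.

move_arm([
  [-0.8, 0.21, 0, 0, 0, 0],
  [-0.97, 0.255, 0, 0, 0, 0],
  [-0.97, 0.255, 0, 0, 0, 0],
  [-0.97, 0.255, 0, 0, 0, 0],
  [-0.97, 0.255, 0, 0, 0, 0],
  [-0.97, 0.255, 0, 0, 0, 0],
  [-0.97, 0.255, 0, 0, 0, 0],
  [-0.97, 0.255, 0, 0, 0, 0],
])

```text
clock: 9.5
position: [0.6375, -0.08, 0.0819]
ee_rot: [-0.405, -3.115, -0.0]
force: [-0.1, 0.8, 0.0]
width: 0.004
```

move_arm([
  [0, 0, 0, 0, 0, 0],
  [0, 0, 0, 0, 0, 0],
  [0, 0, 0, 0, 0, 0],
  [0, 0, 0, 0, 0, 0],
])

```text
clock: 9.9
position: [0.6388, -0.0804, 0.0819]
ee_rot: [0.405, 3.115, -0.0]
force: [-0.6, 1.2, 0.1]
width: 0.007
```

```bash
python3 - <<'E'
from h import *
s=monitor.observe();print(s["clock"],s["position"],s["force"])
A=imaging.get_image("scene")["color"][150:260,200:360,::-1];B=imaging.get_image("side")["color"][130:240,260:420,::-1]
cv2.imwrite("pics/v9.png",cv2.resize(np.hstack([A,B]),(800,275),interpolation=cv2.INTER_CUBIC))
E
```

```text
9.9 [ 0.6388277  -0.0803977   0.08191845] [-0.62787988  1.20993288  0.112446  ]
```

View pics/v9.png

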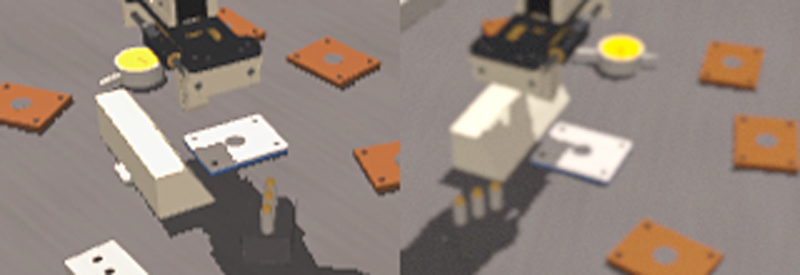

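The plate has fallen flat in front of the stop, bright face up (scene crop (237,143), side crop (582,152)). I'll raise the arm, measure the plate and check that nothing else has moved.

move_arm([
  [0, 0, 3, 0, 0, 0],
  [0, 0, 4, 0, 0, 0],
  [0, 0, 4, 0, 0, 0],
  [0, 0, 4, 0, 0, 0],
  [0, 0, 4, 0, 0, 0],
  [0, 0, 0, 0, 0, 0],
  [0, 0, 0, 0, 0, 0],
])

```text
clock: 10.7
position: [0.6389, -0.0804, 0.2729]
ee_rot: [0.405, 3.113, 0.001]
force: [-0.6, 0.2, -1.4]
width: 0.008
```

```bash
python3 - <<'E'
from h import *
q=np.array([.6502,-.0939,-.2575]); c,s=np.cos(q[2]),np.sin(q[2])
for cam in("scene","side"):
    im=imaging.get_image(cam); old=cv2.imread(f"pics/{cam}0.png")[...,::-1]
    save(im,cam+"_end.png")
    for o in outline_of(cam,"plate"):
        v,u=np.argwhere(o["mask"]).mean(0); P=ray(im,(u,v),.006); d=P[:2]-q[:2]
        x,y=c*d[0]+s*d[1],-s*d[0]+c*d[1]
        if -.2<x<.0 and abs(y)<.1: print(cam,round(o["p"],2),"plate stop-frame",round(x,3),round(y,3),
            "grey", im["color"][o["mask"]].mean(0).round(), fit([im],[o["mask"].astype(np.float32)],PLATE,[*P[:2],-.26]))
    for n,z in(("pin_rack",.03),("dial",.02),("block",.02)):
        print(cam,n,[(round(o["p"],2),o["rect"]) for o in outline_of(cam,n)[:1]])
A=cv2.imread("pics/scene_end.png")[150:285,200:360];B=cv2.imread("pics/side_end.png")[120:255,260:420]
cv2.imwrite("pics/v10.png",cv2.resize(np.hstack([A,B]),(800,337),interpolation=cv2.INTER_CUBIC))
st=monitor.observe();print(st["clock"],st["position"])
E
```

```text
scene 0.86 plate stop-frame -0.057 0.011 grey [220. 218. 217.] (array([ 0.5945482 , -0.07286795, -0.25342693]), np.float64(0.049272775650024414))
scene pin_rack [(0.62, [296.9, 222.2, 21.9, 28.1])]
scene dial [(0.78, [245.1, 167.9, 19.0, 14.7])]
scene block [(0.98, [226.9, 247.6, 34.9, 33.4])]
side 0.82 plate stop-frame -0.058 0.015 grey [230. 220. 214.] (array([ 0.59837525, -0.06849   , -0.24628882]), np.float64(0.0597875714302063))
side pin_rack [(0.96, [278.8, 197.9, 28.4, 39.0])]
side dial []
side block [(0.56, [223.0, 188.0, 31.3, 28.1])]
11.2 [ 0.63831126 -0.08023342  0.27154962]
```

View pics/v10.png

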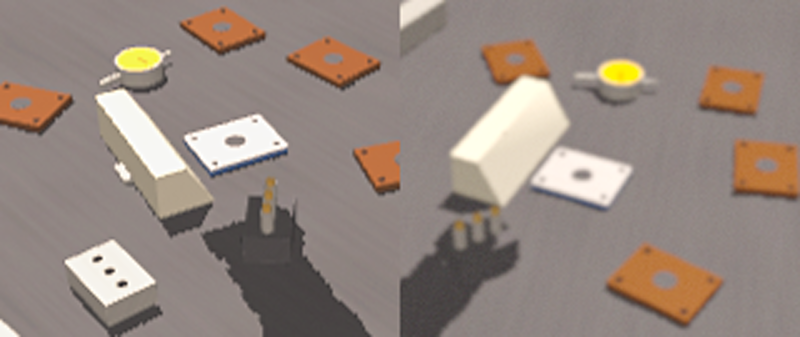

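The plate lies flat with its bright face up, its centre 57 mm in front of the foot line and about 12 mm off the middle. The other things stand where they were.

```bash
python3 -c "
from cell import workorder; print(workorder.sign_off())"
```

```text
the job is handed in; nothing more can be done
None
```

The plate is turned over and the job is handed in at about 11 s on the robot's clock. I pushed the blue plate square up the ramp with both fingertips until it leaned flush at about 60°. Then I backed off, went over the top with the gripper shut, and pushed its upper edge back so that it fell towards the robot.

**Plate:** both cameras show it flat with its bright face up. Its centre is about 57 mm in front of the foot line and 11–15 mm off the stop's middle; the two camera fits differ by about 6 mm.

**Pin rack, dial and block:** none appears to have moved in either picture. The network did not report the dial in the last side view, but it is plainly visible there and in the scene view. The pin rack and dial outlines shifted by a few pixels against the start. I put that down to the arm's shadow and network noise, as the arm felt no contact with them.

**Arm:** it stands clear above the work, touching nothing. The largest force printed after any move was about 6 N, at the end of the push up the ramp.

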